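Index the dish carrier and press its label holder home on the reader

ROBOT

A 7-joint arm with a two-finger parallel gripper is mounted at the origin on a cart in front of the work surface, level with it; the furniture and walls round the work are solid. World frame = base frame: x ahead of the robot, y to its left, z up, the work surface at z = 0. Lengths are in m, angles in rad, forces in N, time in s.
With the tool pointing down it reaches from about 0.4 to 0.925 m from the base axis. Payload 4.1 kg.
Tool frame: the origin (TCP) lies midway between the tips of the shut fingers; the grasp point (between the pads) lies robot.grip_point_offset behind it (robot.grip_point_offset is the distance from the TCP to the grasp point, in m); z points along the fingers, y is the direction in which the jaws open and shut (so a half turn about z gives the same grasp; the last joint's range is limited). The gripper opens to 85 mm and grips with 20 to 120 N. Pads are 22 mm wide; open, the fingers measure 114 mm over their backs; the gripper's body (76 mm by 85 mm) begins 54 mm behind the grasp point. The pads swing forward as they close: fully open they stand 13 mm farther back than shut.
Start: joints at [-1.234, 0.398, 0.045, 1.537, -0.019, 1.207, -0.051], TCP at [0.274, 0.589, 0.231] pointing down, gripper open.
Joint ranges: [-2.82, 2.82], [-0.49, 2.23], [-1.37, 1.46], [0, 2.46], [-1.36, 4.5], [0.23, 2], [-2.94, 2.94]. Speed limits (rad/s): [2.57, 2.57, 3.14, 3.14, 3.14, 3.14, 3.14].

INTERFACE

Orientations are given as a 3x3 rotation matrix whose columns are the frame's x, y, z axes.
In Python, from cell import robot, cams, job, finder gives the robot as it stands.
- The arm moves only by the tool move_arm, never from a script. Its argument "motion" is a list of rows, each a list of 5 numbers: the shift along the tool's x, y, z in m, then the turn about the tool's z in rad, then the opening, from 0 (shut) to 1 (fully open). In form: [[x, y, z, twist, claw], ...]. A call has 1 to 20 rows; each row is the pose to reach, as a shift and turn from the pose measured when the call began, along the tool's axes at that moment; what a row does not reach only later rows make up. A row lasts 1/8 s, in which the tool goes at most 62.5 mm and 10.7 degrees, less where a joint would pass 70% of its speed; a pose out of reach is approached as far as the arm can. A call with a gripper value outside its range is refused whole. The fingers move at their own pace and stop on an object; "grip_force" is the grip in N (left out, the last holds). Time passes only in rows, so rows that repeat a pose let the fingers close. It gives the time, the measured TCP pose, the force and the opening at its end, in the units of the state.
- robot.state(): the state, without advancing time (a new reading comes with each control period).
- cams.read_camera(name): name is "scene" or "top" or "wrist"; returns a dict with "pixels" (480x640x3 uint8, red, green, blue), "depth" (480x640 float32, m along the optical axis (not along the pixel's ray), 0 where there is no reading), "camera_matrix" (3x3 intrinsics, pixels), "position" and "attitude" of the camera in the world; the wrist camera has in their place "mount" (4x4, takes a point from camera to tool coordinates, whose origin is the TCP and whose axes are the flange's). Camera axes: x right, y up, looking along -z (the intrinsics and any distortion apply to the point x, -y, -z); pixel columns grow to the right and rows downward; lengths in m; the calibration is good to about 2 mm. A picture is of the moment at which its call begins: read the wrist's pose just before it.
- job.close_job(): hands the job in, once; it reports no verdict.
Trained networks look in a picture, given as the dict that the camera call returned (one of the last four; its "shot" number tells which), for a name from the list of things; names that differ only in an ending like _2 or _b are one class to them, and where a whole thing is asked for, a point or a joint stands for the part that bears it (a point fixed in the world has none). Each returns a list of dicts, best first, with "score" (0 to 1); they miss things now and then, are a little off and sometimes report something else, mostly with a low value. They report only what shows in the picture. A call takes as long as a camera call. They do not tell look-alikes from the thing itself.
- finder.recognise(label, picture): "at" ([column, row] in pixels, amid what is visible of it).
The state is a dict: "time_s": time; "joint_pos": joint angles; "qd": joint speeds; "joint_torque": joint torques, N m; "position": TCP position; "tool_rot": TCP orientation; "force": force on the tool from outside, world axes, zero at the start; "torque": the same for the moment, N m; "grip_width": finger opening in m.
Only numpy, scipy, OpenCV 4.12 (cv2) and the standard library are available. Lean on these libraries where they do the work, as an engineer would, in place of code of your own. Each camera call takes 0.05 s, during which the arm holds its last target.

TASK

Push the dish carrier along its slide until it clicks into the next station, where the reader's contact sits. Then take the batch-label holder out of its bench stand, push it down behind the lip on the carrier's front edge until it is fully home on the pocket floor, and keep it pressed down against the reader's spring contact: finish while still holding it there, because it springs up and loses the reading when let go. Leave the other things on the bench where they are.

Things in the scene. Friction and masses are not known exactly. Their poses are not given: they have to be found in the camera images.
- slide_base: the slide, fixed: aluminium base 122 x 320 mm with a steel rail along its y axis; the carrier, a 92 x 120 mm plate (top 34 mm above the bench), rides on it with one open culture dish fixed on top (its plants reach 58 mm above the bench). Origin: on the bench below the rail's middle; x axis across the slide, away from the robot.
- push_tab (a point): upright aluminium push tab on the carrier's trailing end (robot's left): 10 mm thick along the slide (y), 30 mm wide (x), from 34 to 78 mm above the bench; this point is 62 mm above the bench, at its middle. x axis across the slide away from the robot, y along the slide, against the push. 36 mm free between tab and dish, nothing behind it: push it or pinch it along y.
- carrier (a joint): travel of the carrier along the slide, m, growing along push_tab's -y axis. Spring-ball detents (stations) at 0, 0.080 and 0.160; it starts anywhere from 0 to 0.045, so the next station is 0.080. The ball pulls the carrier in from up to 3 mm either side and centres it; leaving a notch takes 4 to 5 N, sliding between notches 1 to 1.5 N.
- pocket (a point): centre of the floor of the label pocket on the carrier's front edge, 26 mm above the bench; moves with the carrier. x axis square to the lip, away from the robot; y along the lip. A slot 8 mm wide (x), 60 mm long (y), open at the top: in front a steel lip 16 mm high plus 8 mm flared outward, back plate 28 mm, flared side walls 16 mm. A 24 mm long window in its floor lets the holder's foot through.
- contact_top (a point): top of the reader's round brass spring contact (11 mm across), on the slide at the middle station; the middle of the pocket floor window stands over it when the carrier is at 0.080. At rest 20.5 mm above the bench.
- contact_pin (a joint): how far the spring contact is pressed down, m: 0 at rest, 0.0055 under a holder that is fully home (the pocket floor stops it there). The spring pushes up with 2.7 N at first and 7.7 N at 0.0055.
- holder_grip (a point): centre of the grey grip block, 12 mm thick (x), 34 wide (y), 24 tall, at the top of the label holder. Below it a white plate 5 mm thick, 56 wide, label on both faces; its shoulders are 59 mm below this point. A foot 18 mm wide, 5 thick ends 70 mm below it. 40 to 70 g. z axis up, x through the thickness. Fits the pocket either way round; fully home this point is 59 mm above the pocket point.
- holder_foot (a point): centre of the lower end of the label holder's foot, 70 mm below holder_grip; same axes. Fully home it is 11 mm below the pocket point.
- holder_stand: grey plastic block, 56 x 90 mm, 32 mm high, fixed, with two slots along its y axis. Origin: centre of its underside. The holder stands upright, with 1.5 mm play, in the slot nearer the robot (12 mm towards -x), its foot 6 mm above the bench, 26 mm deep in the slot: pull it straight up.
- stereo_microscope: tall stereo microscope, fixed, to the left of the slide: 0.37 m high; from its origin (on the bench) it reaches 0.18 m towards the robot, 0.10 m behind and 0.09 m to either side; keep the arm clear of it.
- bottle_amber: bystander: brown bottle with black cap, 50 mm across, 86 mm high, origin at the centre of its underside
- timer: bystander: bench timer, 58 x 62 x 18 mm, lying flat, origin at the centre of its underside
- dish_1: bystander: closed culture dish, 62 mm across, 14 mm high, origin at the centre of its underside
Mind the look-alikes: they are no part of the job. What is shaped like the part that bears holder_grip but pink is not meant.

How it is judged:
On the way, in this order (a step that is already met when the one before it is completed fails the run):
1. the carrier has clicked into the next station, with the label holder not yet in the pocket (value of joint carrier between 0.078 and 0.082 m and velocity of joint carrier between -0.01 and 0.01 m/s and distance between holder_foot and pocket above 0.03 m), for 0.2 s.
2. the label holder's foot stands behind the lip, in the pocket (z of holder_foot in the frame of pocket below 0.008 m and x of holder_foot in the frame of pocket between -0.004 and 0.004 m and y of holder_foot in the frame of pocket between -0.005 and 0.005 m), for 0.1 s.
At the end, for the whole second after the job is handed in: Carrier in the middle station (0.080 m within 2 mm); label holder upright behind the lip (7 degrees, foot centred within 4 mm), home on the pocket floor within 1.4 mm; spring contact pressed at least 4.2 of 5.5 mm; fingers still on the holder with over 2 N, through the last second (value of joint carrier between 0.078 and 0.082 m and value of joint contact_pin above 0.0042 m and z of holder_foot in the frame of pocket below -0.0096 m and x of holder_foot in the frame of pocket between -0.004 and 0.004 m and y of holder_foot in the frame of pocket between -0.004 and 0.004 m and angle between holder_grip's own z axis and vertical below 0.12 rad and contact force between the fingers and label_holder above 2 N); the arm keeps its last pose, push and grip.
It fails at once if a bystander (bottle, timer, dish) is moved more than 30 mm (distance of any of bottle_amber, timer, dish_1 from where it was at the start of the episode above 0.03 m).
It also fails if it takes over 61 s, if anything falls off the work surface, if the arm or the gripper's body presses on something with over 40 N, if the wrist force passes 120 N, or if a joint passes its speed limit or range.

## Working session

There is one attempt and no reset: what is moved stays moved. The work goes in short steps, Python scripts to look and compute and a tool call to move; the robot and the scene stay as the last step left them, time stands still between calls to the robot, and variables do not carry over. Pictures are saved under pics/ and viewed, and the job is handed in when it is done.

Besides the shell and the picture viewer there is one more tool, called as name(argument=value, ...) on one line, values as JSON. move_arm: Moves the arm, as the interface text tells. Its arguments: {"type":"object","properties":{"motion":{"type":"array","items":{"type":"array","items":{"type":"number"}}},"grip_force":{"type":"number"}},"required":["motion"]}

```bash
ls; mkdir -p pics; python3 - <<'E'
from cell import robot,cams,job,finder
import cv2,numpy as np
s=robot.state()
for k in s: print(k,np.round(s[k],3).tolist())
print(getattr(robot,'grip_point_offset',None))
for n in ['scene','top','wrist']:
    p=cams.read_camera(n)
    cv2.imwrite(f'pics/{n}0.png',p['pixels'][:,:,::-1]); np.savez(f'{n}0.npz',**p)
    print(n,[ (k,np.round(v,3).tolist()) for k,v in p.items() if k not in('pixels','depth')])
    if n!='wrist' or 1:
        for l in ['slide_base','push_tab','pocket','holder_grip','holder_stand','stereo_microscope','bottle_amber','timer','dish_1']:
            print(l,[(np.round(d['at']).tolist(),round(d['score'],2)) for d in finder.recognise(l,p)[:3]])
print(robot.state()['time_s'])
E
```

```text
pics
time_s 0.0
joint_pos [-1.234, 0.399, 0.045, 1.538, -0.019, 1.207, -0.051]
qd [-0.001, -0.001, 0.002, -0.001, -0.0, 0.003, -0.001]
joint_torque [-0.0, -47.512, 1.365, -25.422, 0.012, 0.009, -0.0]
position [0.274, 0.589, 0.23]
tool_rot [[-0.907, 0.422, -0.001], [0.422, 0.907, -0.002], [-0.0, -0.002, -1.0]]
force [-0.377, -0.445, 0.132]
torque [-0.048, -0.051, 0.007]
grip_width 0.086
0.0187
scene [('camera_matrix', [[496.985, 0.0, 315.454], [0.0, 496.985, 239.571], [0.0, 0.0, 1.0]]), ('position', [-0.302, -0.357, 0.796]), ('attitude', [[0.447, 0.574, -0.686], [-0.894, 0.267, -0.359], [-0.023, 0.774, 0.633]]), ('shot', 1)]
slide_base []
push_tab [([326.0, 220.0], 0.63)]
pocket []
holder_grip [([471.0, 308.0], 0.83), ([342.0, 274.0], 0.55)]
holder_stand [([344.0, 284.0], 0.84)]
stereo_microscope []
bottle_amber [([386.0, 296.0], 0.91)]
timer [([232.0, 257.0], 0.71)]
dish_1 [([196.0, 252.0], 0.57)]
top [('camera_matrix', [[449.443, 0.0, 319.722], [0.0, 449.443, 238.775], [0.0, 0.0, 1.0]]), ('position', [0.327, 0.023, 1.216]), ('attitude', [[0.028, 0.99, -0.139], [-1.0, 0.028, -0.007], [-0.003, 0.139, 0.99]]), ('shot', 2)]
slide_base [([324.0, 192.0], 0.66)]
push_tab [([300.0, 197.0], 0.78)]
pocket [([302.0, 196.0], 0.58)]
holder_grip [([343.0, 263.0], 0.63), ([451.0, 258.0], 0.62)]
holder_stand [([343.0, 258.0], 0.86)]
stereo_microscope []
bottle_amber [([384.0, 264.0], 0.66), ([346.0, 263.0], 0.62)]
timer []
dish_1 [([201.0, 279.0], 0.73), ([302.0, 192.0], 0.49)]
wrist [('camera_matrix', [[401.643, 0.0, 317.355], [0.0, 401.643, 240.136], [0.0, 0.0, 1.0]]), ('mount', [[0.001, 0.949, 0.315, 0.081], [1.0, -0.001, -0.0, 0.0], [-0.0, 0.315, -0.949, -0.142], [0.0, 0.0, 0.0, 1.0]]), ('shot', 3)]
slide_base []
push_tab []
pocket []
holder_grip []
holder_stand [([126.0, 367.0], 0.53)]
stereo_microscope []
bottle_amber []
timer []
dish_1 [([126.0, 367.0], 0.67)]
1.5
```

View pics/scene0.png

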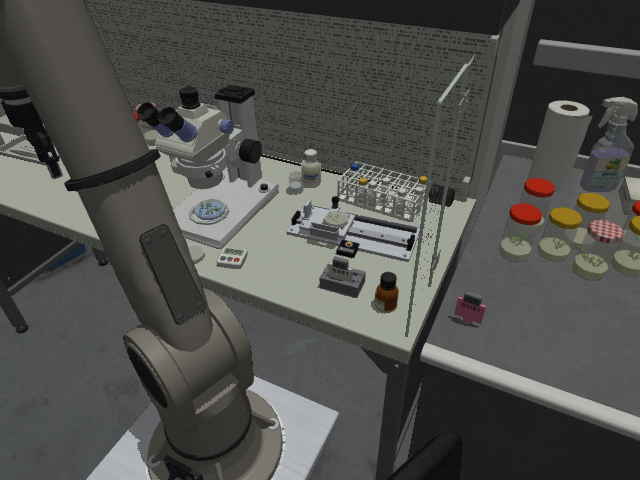

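View pics/top0.png

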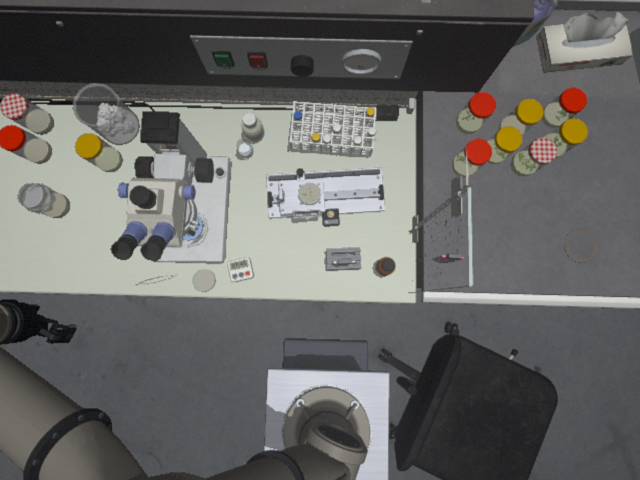

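```bash
cat > h.py <<'E'
import numpy as np,cv2
def load(n): return dict(np.load(n+'.npz'))
def w(p,u,v,d=None):
    K=p['camera_matrix']; u=np.asarray(u,float);v=np.asarray(v,float)
    if d is None: d=p['depth'][np.round(v).astype(int),np.round(u).astype(int)]
    c=np.stack([(u-K[0,2])/K[0,0]*d,-(v-K[1,2])/K[1,1]*d,-d+0*u],-1)
    return c@p['attitude'].T+p['position']
def atz(p,u,v,z):
    a=w(p,u,v,np.float64(1.0))-p['position']
    return p['position']+a*((z-p['position'][2])/a[...,2:3] if a.ndim>1 else (z-p['position'][2])/a[2])
def crop(p,name,u0,v0,u1,v1,s):
    im=cv2.resize(p['pixels'][v0:v1,u0:u1,::-1],None,fx=s,fy=s,interpolation=cv2.INTER_CUBIC); cv2.imwrite('pics/'+name+'.png',im)
E
python3 - <<'E'
from h import *
t=load('top0'); s=load('scene0')
crop(t,'tc',255,155,415,285,5); crop(s,'sc',275,180,435,320,5)
for n,u,v in [('tab',270,199),('holder',344,262),('stand',330,250),('bottle',385,266),('timer',240,270),('dish',204,280),('glassR',415,230),('base',383,180),('blacktop',331,217)]: print(n,w(t,u,v).round(3))
E
```

```text
tab [0.599 0.17  0.025]
holder [ 0.428 -0.031  0.089]
stand [0.463 0.004 0.035]
bottle [ 0.421 -0.135  0.085]
timer [0.405 0.242 0.019]
dish [0.376 0.337 0.015]
glassR [ 0.517 -0.214  0.07 ]
base [ 0.666 -0.139  0.003]
blacktop [0.556 0.003 0.014]
```

View pics/tc.png

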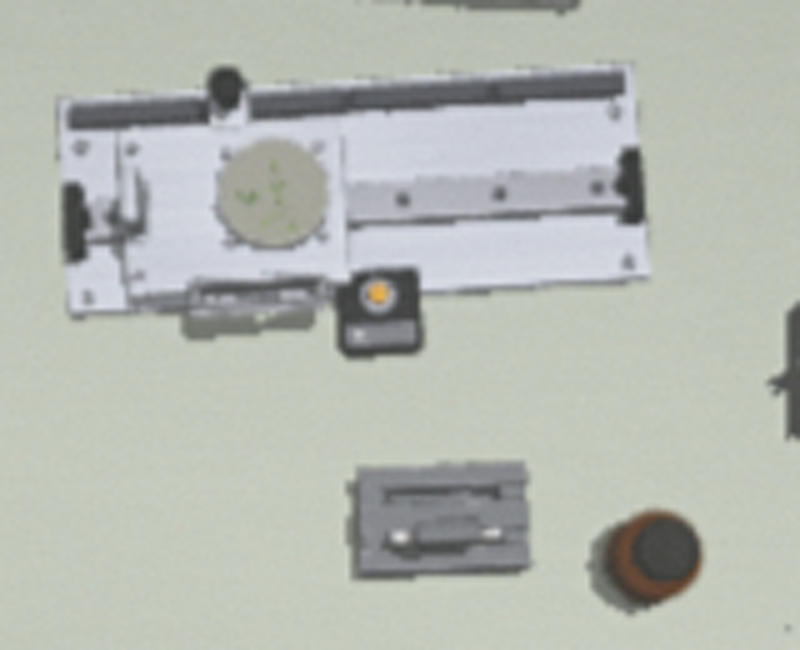

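View pics/sc.png

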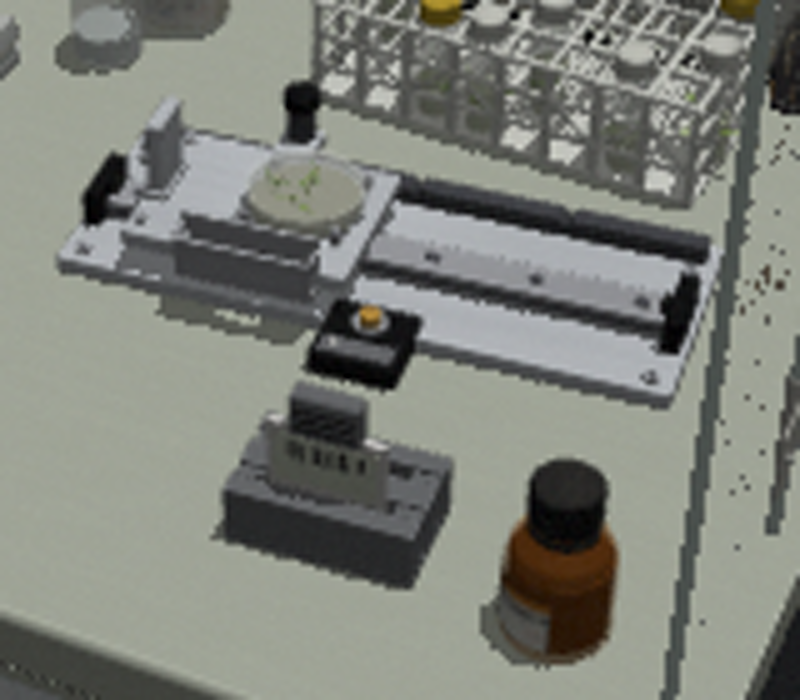

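```bash
python3 - <<'E'
from h import *
t=load('top0')
o=lambda x,y:(255+x/5-0.4,155+y/5-0.4)
for n,x,y in [('baseFL',58,98),('FR',630,65),('NR',650,275),('NL',70,312),('contact',378,293),('carNL',128,300),('carFL',118,130),('carNR',350,272),('tabtop',140,203),('pockL',193,288),('pockR',323,286),('grip',447,530),('stNL',353,577),('stFL',357,467),('stFR',525,465),('stNR',527,570),('dishc',272,192)]:
    u,v=o(x,y); print(n,round(u),round(v),w(t,u,v).round(4), *(atz(t,u,v,z).round(4)[:2] for z in (.012,.034)))
# microscope cloud
uu,vv=np.meshgrid(np.arange(100,235),np.arange(100,270))
P=w(t,uu.ravel(),vv.ravel()); P=P[(P[:,2]>.05)]
print('mic',P.min(0),P.max(0))
Q=P[P[:,2]>.2];print(Q.min(0),Q.max(0))
E
```

```text
baseFL 266 174 [ 0.6752  0.1865 -0.0014] [0.6714 0.1847] [0.6651 0.1818]
FR 381 168 [ 0.6995 -0.1309  0.01  ] [ 0.6988 -0.1307] [ 0.692  -0.1279]
NR 385 210 [ 0.5832 -0.1443  0.0007] [ 0.5808 -0.1427] [ 0.5762 -0.1397]
NL 269 217 [0.5524 0.1733 0.0075] [0.5515 0.1728] [0.5474 0.17  ]
contact 330 213 [0.5647 0.0055 0.0219] [0.5667 0.0053] [0.5623 0.0057]
carNL 280 215 [0.5589 0.1414 0.0126] [0.559  0.1414] [0.5548 0.1393]
carFL 278 181 [0.6542 0.1509 0.0117] [0.6541 0.1508] [0.6481 0.1485]
carNR 325 209 [0.5775 0.0209 0.0142] [0.5779 0.0209] [0.5734 0.0209]
tabtop 283 195 [0.6048 0.1337 0.0478] [0.6133 0.1371] [0.6081 0.135 ]
pockL 293 212 [0.559  0.1036 0.0503] [0.5667 0.1063] [0.5623 0.1047]
pockR 319 212 [0.5618 0.035  0.0513] [0.5698 0.0354] [0.5653 0.0352]
grip 344 261 [ 0.4312 -0.0313  0.0881] [ 0.4382 -0.035 ] [ 0.4362 -0.0339]
stNL 325 270 [0.4123 0.0147 0.0013] [0.4116 0.0148] [0.41  0.015]
stFL 326 248 [ 0.4729  0.0141 -0.0048] [0.4709 0.0142] [0.4683 0.0144]
stFR 360 248 [ 0.4759 -0.0772  0.0006] [ 0.4745 -0.0763] [ 0.4718 -0.0745]
stNR 360 269 [ 0.4191 -0.0795 -0.0029] [ 0.4179 -0.0783] [ 0.4163 -0.0764]
dishc 309 193 [0.6132 0.0637 0.046 ] [0.6215 0.0649] [0.6161 0.0641]
mic [0.32683834 0.02305728 0.05008318] [0.85291533 0.63579393 1.21552572]
[0.32683834 0.02305728 0.20000183] [0.72679902 0.46593085 1.21552572]
```

move_arm(motion=[[0, 0, -0.06, 0, 1], [0, 0, -0.12, 0, 1], [0, 0, -0.18, 0, 1], [-0.05, -0.032, -0.22, 0, 1], [-0.1, -0.064, -0.22, 0, 1], [-0.15, -0.096, -0.22, 0, 1], [-0.2, -0.128, -0.22, -0.1, 1], [-0.25, -0.16, -0.22, -0.2, 1], [-0.3, -0.195, -0.22, -0.3, 1], [-0.35, -0.227, -0.22, -0.4, 0.5], [-0.4, -0.26, -0.22, -0.5, 0.4], [-0.45, -0.292, -0.18, -0.524, 0.4], [-0.493, -0.321, -0.12, -0.524, 0.4], [-0.493, -0.321, -0.06, -0.524, 0.4], [-0.493, -0.321, 0, -0.524, 0.4], [-0.493, -0.321, 0, -0.524, 0.4]])

```text
time_s: 3.5
position: [0.5831, 0.0896, 0.2273]
tool_rot: [[-0.996, -0.088, -0.008], [-0.088, 0.996, -0.002], [0.008, -0.001, -1.0]]
force: [0.4, 0.1, 0.3]
grip_width: 0.0343
```

```bash
cat >> h.py <<'E'
def wshot(name):
    from cell import robot,cams
    s=robot.state(); p=cams.read_camera('wrist')
    T=np.eye(4);T[:3,:3]=np.array(s['tool_rot']);T[:3,3]=s['position']
    M=T@np.array(p['mount']); p['position']=M[:3,3]; p['attitude']=M[:3,:3]
    np.savez(name+'.npz',**p); cv2.imwrite('pics/'+name+'.png',p['pixels'][:,:,::-1])
    print(round(s['time_s'],2),np.round(s['position'],4),np.round(s['tool_rot'],3).tolist(),np.round(s['force'],2),round(s['grip_width'],4))
    return p
E
python3 - <<'E'
from h import *
from cell import finder
p=wshot('w1')
for l in ['push_tab','pocket','contact_top']:
    print(l,[(np.round(d['at']).tolist(),round(d['score'],2)) for d in finder.recognise(l,p)[:3]])
E
```

```text
3.5 [0.5831 0.0896 0.2273] [[-0.996, -0.088, -0.008], [-0.088, 0.996, -0.002], [0.008, -0.001, -1.0]] [0.45 0.06 0.26] 0.0343
push_tab [([312.0, 232.0], 0.93)]
pocket [([310.0, 230.0], 0.6)]
contact_top [([309.0, 232.0], 0.72), ([224.0, 178.0], 0.51)]
```

View pics/w1.png

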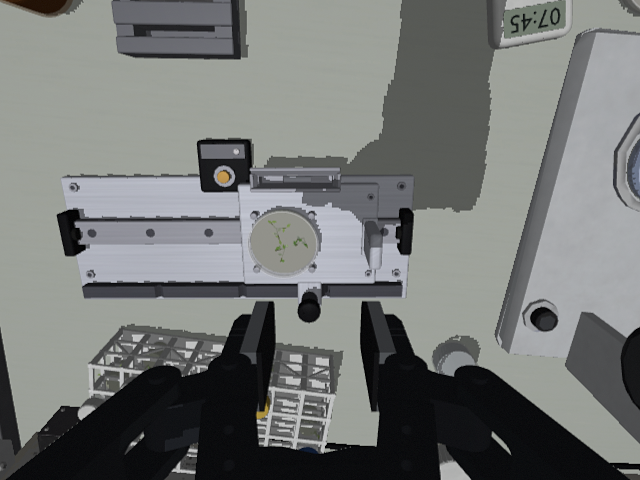

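```bash
python3 - <<'E'
from h import *
p=load('w1'); crop(p,'w1c',190,130,430,310,3.3)
for n,u,v,z in [('contact',224,177,.0205),('tab',375,235,None),('dish',282,242,None),('car',355,265,None),('bench',450,250,None)]: 
    print(n,w(p,u,v).round(4), atz(p,u,v,z).round(4) if z else '')
# tab pixels
uu,vv=np.meshgrid(np.arange(350,395),np.arange(200,285)); P=w(p,uu.ravel(),vv.ravel())
m=(P[:,2]>.068)&(P[:,2]<.09); Q=P[m]; print(m.sum(),Q.mean(0),Q.min(0),Q.max(0))
R=np.array([[.996,.088],[-.088,.996]]); q=Q[:,:2]@R.T; print(np.percentile(q,[2,50,98],axis=0), (q.min(0)+q.max(0))/2@R)
E
```

```text
contact [0.5662 0.0065 0.0201] [0.5661 0.0066 0.0205]
tab [0.5905 0.1347 0.0758] 
dish [0.6126 0.0621 0.0456] 
car [0.6326 0.128  0.0335] 
bench [ 0.622   0.2234 -0.0012] 
503 [0.60280071 0.13620798 0.0759241 ] [0.58922773 0.13088307 0.06819179] [0.61881819 0.14329544 0.07914862]
[[0.59922199 0.0782108 ]
 [0.61218194 0.08239573]
 [0.6270365  0.0878746 ]] [0.60392227 0.13695388]
```

View pics/w1c.png

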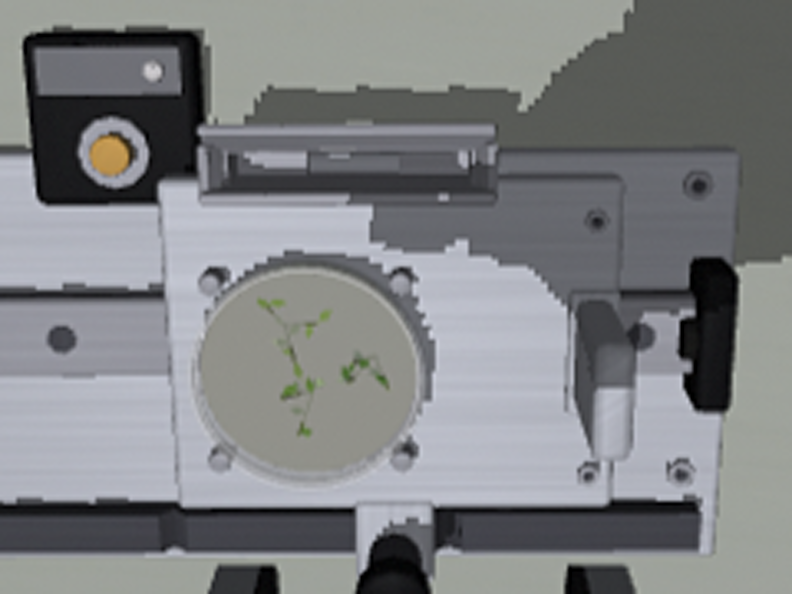

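```bash
python3 - <<'E'
from h import *
p=load('w1'); o=lambda x,y:(190+x/3.3-.35,130+y/3.3-.35)
R=np.array([[.996,.088],[-.088,.996]])
for n,x,y,z in [('contact',110,156,.0205),('lipL',199,130,.05),('lipR',495,130,.05),('backL',199,193,.054),('backR',497,193,.054),('winL',309,163,.026),('winR',401,163,.026),('tabtop',612,400,.078),('carL',160,185,.034),('carR',622,185,.034),('carLf',180,503,.034),('carRf',610,503,.034)]:
    P=atz(p,*o(x,y),z); print(n,P.round(4),(R@P[:2]).round(4), w(p,*o(x,y)).round(3))
E
```

```text
contact [0.5661 0.0057 0.0205] [ 0.5644 -0.0441] [0.566 0.006 0.02 ]
lipL [0.5527 0.0334 0.05  ] [ 0.5534 -0.0154] [0.553 0.033 0.049]
lipR [0.5464 0.1041 0.05  ] [0.5534 0.0556] [ 0.553  0.107 -0.   ]
backL [0.5672 0.0346 0.054 ] [ 0.5679 -0.0155] [0.569 0.034 0.047]
backR [0.5608 0.1059 0.054 ] [0.5679 0.0561] [0.562 0.106 0.047]
winL [0.5624 0.0585 0.026 ] [0.5653 0.0088] [0.565 0.057 0.008]
winR [0.5603 0.0823 0.026 ] [0.5653 0.0327] [0.56  0.082 0.025]
tabtop [0.6025 0.1361 0.078 ] [0.6121 0.0825] [0.603 0.136 0.077]
carL [0.57   0.0215 0.034 ] [ 0.5696 -0.0287] [0.57  0.021 0.032]
carR [0.5595 0.1389 0.034 ] [0.5695 0.0891] [0.56  0.139 0.033]
carLf [0.6579 0.0295 0.034 ] [ 0.6579 -0.0285] [0.659 0.029 0.031]
carRf [0.6473 0.1476 0.034 ] [0.6577 0.09  ] [0.648 0.148 0.033]
```

move_arm(motion=[[-0.013, 0.023, 0.03, 0, 0.4], [-0.026, 0.045, 0.08, 0, 0.4], [-0.026, 0.045, 0.12, 0, 0.4], [-0.026, 0.045, 0.15, 0, 0.4], [-0.026, 0.045, 0.179, 0, 0.4], [-0.026, 0.045, 0.179, 0, 0.4], [-0.026, 0.045, 0.179, 0, 0], [-0.026, 0.045, 0.179, 0, 0], [-0.026, 0.045, 0.179, 0, 0], [-0.026, 0.045, 0.179, 0, 0]], grip_force=20)

```text
time_s: 4.95
position: [0.6125, 0.1385, 0.058]
tool_rot: [[-0.996, -0.089, 0.009], [-0.089, 0.996, 0.003], [-0.01, 0.002, -1.0]]
force: [-0.1, -0.6, 6.9]
grip_width: 0.0096
```

```bash
python3 - <<'E'
from h import *
p=wshot('w2')
E
```

```text
4.95 [0.6125 0.1385 0.058 ] [[-0.996, -0.089, 0.009], [-0.089, 0.996, 0.003], [-0.01, 0.002, -1.0]] [-0.09 -0.58  6.95] 0.0096
```

View pics/w2.png

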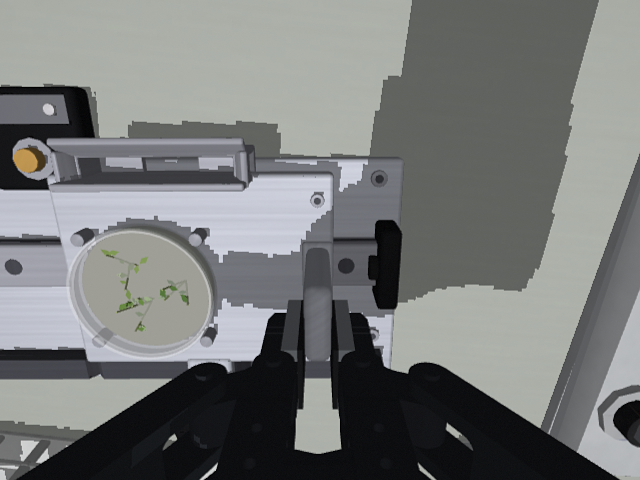

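move_arm(motion=[[0, 0, 0, 0, 0.3], [0, 0, 0, 0, 0.3], [0.008, 0, 0.006, 0, 0.3], [0.008, 0, 0.012, 0, 0.3], [0.008, 0, 0.012, 0, 0.3], [0.008, 0, 0.012, 0, 0.3]])

```text
time_s: 5.75
position: [0.6047, 0.1379, 0.0457]
tool_rot: [[-0.996, -0.089, 0.009], [-0.089, 0.996, 0.002], [-0.01, 0.002, -1.0]]
force: [-0.6, 0.6, 0.2]
grip_width: 0.0254
```

move_arm(motion=[[0, 0, 0, 0, 0], [0, 0, 0, 0, 0], [0, 0, 0, 0, 0], [0, 0, 0, 0, 0], [0, 0, 0, 0, 0]])

```text
time_s: 6.38
position: [0.605, 0.1379, 0.0459]
tool_rot: [[-0.996, -0.089, 0.01], [-0.089, 0.996, 0.003], [-0.01, 0.002, -1.0]]
force: [0.5, -0.4, 1.3]
grip_width: 0.0096
```

move_arm(motion=[[0, -0.008, 0, 0, 0], [0, -0.018, 0, 0, 0], [0, -0.028, 0, 0, 0], [0, -0.038, 0, 0, 0], [0, -0.048, 0, 0, 0], [0, -0.056, 0, 0, 0], [0, -0.062, 0, 0, 0], [0, -0.065, 0, 0, 0], [0, -0.065, 0, 0, 0], [0, -0.065, 0, 0, 0]])

```text
time_s: 7.62
position: [0.6111, 0.0723, 0.0459]
tool_rot: [[-0.996, -0.089, 0.011], [-0.089, 0.996, 0.001], [-0.011, 0.001, -1.0]]
force: [1.2, 0.1, -0.2]
grip_width: 0.0092
```

```bash
python3 - <<'E'
from h import *
p=wshot('w3')
crop(p,'w3c',60,100,360,300,2.6)
E
```

```text
7.62 [0.6111 0.0723 0.0459] [[-0.996, -0.089, 0.011], [-0.089, 0.996, 0.001], [-0.011, 0.001, -1.0]] [ 1.21  0.07 -0.23] 0.0092
```

View pics/w3c.png

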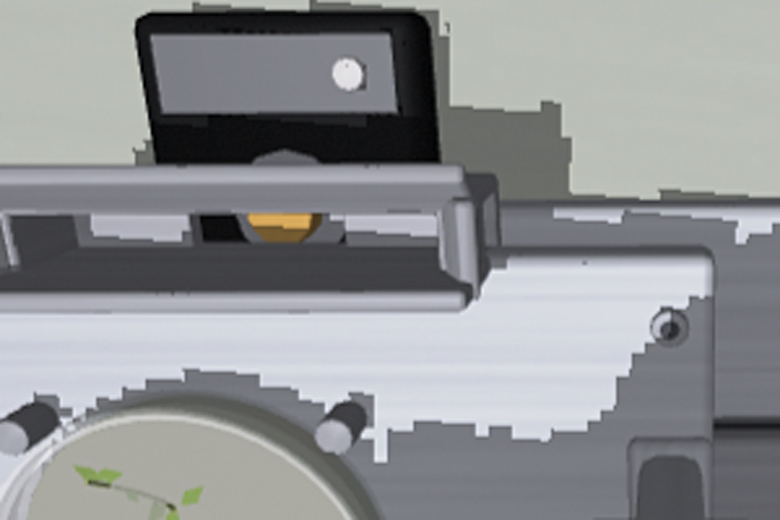

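```bash
python3 - <<'E'
from h import *
p=load('w3'); o=lambda x,y:(60+x/2.6-.3,100+y/2.6-.3)
R=np.array([[.996,.088],[-.088,.996]])
for n,x,y,z in [('c',283,225,.0205),('cL',247,220,.0205),('cR',320,220,.0205),('winL',193,225,.026),('winR',347,225,.026),('winLb',193,225,.024),('winRb',347,225,.024)]:
    P=atz(p,*o(x,y),z); print(n,P.round(4),(R@P[:2]).round(4), w(p,*o(x,y)).round(3))
E
```

```text
c [0.568  0.0061 0.0205] [ 0.5663 -0.0439] [0.568 0.006 0.019]
cL [5.677e-01 4.000e-04 2.050e-02] [ 0.5655 -0.0496] [ 0.569 -0.002  0.014]
cR [0.5667 0.012  0.0205] [ 0.5655 -0.0379] [0.568 0.01  0.014]
winL [ 0.568  -0.0059  0.026 ] [ 0.5652 -0.0559] [ 0.568 -0.007  0.024]
winR [0.5658 0.018  0.026 ] [ 0.5651 -0.0319] [0.566 0.018 0.026]
winLb [ 0.5685 -0.0068  0.024 ] [ 0.5656 -0.0568] [ 0.568 -0.007  0.024]
winRb [0.5663 0.0174 0.024 ] [ 0.5656 -0.0325] [0.566 0.018 0.026]
```

move_arm(motion=[[0, 0, 0, 0, 0.3], [0, 0, 0, 0, 0.3], [0, 0, 0, 0, 0.3], [0, 0, -0.03, 0, 0.3], [0, 0, -0.08, 0, 0.3], [0, 0, -0.13, 0.1, 0.4], [0, 0, -0.155, 0.25, 0.5], [0, 0, -0.155, 0.4, 0.5]])

```text
time_s: 8.68
position: [0.611, 0.0721, 0.2039]
tool_rot: [[-0.95, 0.311, 0.016], [0.311, 0.95, 0.003], [-0.014, 0.008, -1.0]]
force: [0.5, 0.2, 0.0]
grip_width: 0.0426
```

```bash
python3 - <<'E'
from h import *
p=wshot('w4')
crop(p,'w4c',60,50,460,350,2)
E
```

```text
8.68 [0.611  0.0721 0.2039] [[-0.95, 0.311, 0.016], [0.311, 0.95, 0.003], [-0.014, 0.008, -1.0]] [0.46 0.16 0.04] 0.0426
```

View pics/w4.png

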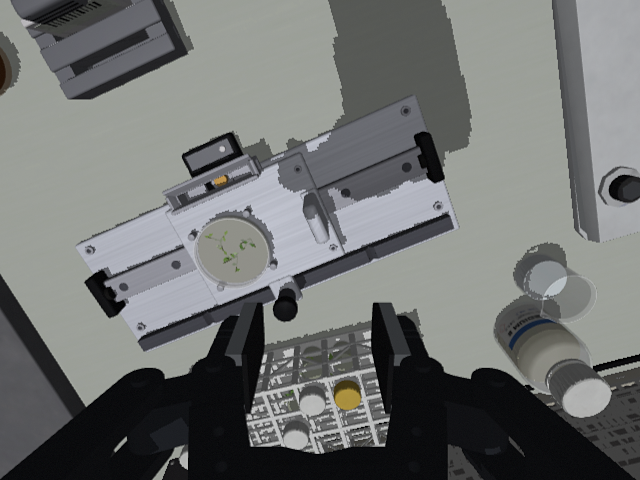

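move_arm(motion=[[0.03, -0.035, 0, 0.15, 0.5], [0.06, -0.07, 0, 0.3, 0.5], [0.09, -0.105, 0, 0.45, 0.5], [0.12, -0.135, 0, 0.6, 0.5], [0.131, -0.15, 0, 0.75, 0.5], [0.131, -0.15, 0, 0.9, 0.5], [0.131, -0.15, 0, 1.05, 0.5], [0.131, -0.15, 0, 1.2, 0.5], [0.131, -0.15, 0, 1.2, 0.5]])

```text
time_s: 9.85
position: [0.4382, -0.0293, 0.1996]
tool_rot: [[-0.055, 0.998, 0.012], [0.998, 0.055, 0.002], [0.001, 0.012, -1.0]]
force: [0.9, -0.0, 0.1]
grip_width: 0.0427
```

```bash
python3 - <<'E'
from h import *
from cell import finder
p=wshot('w5')
for l in ['holder_grip','holder_stand']:
    print(l,[(np.round(d['at']).tolist(),round(d['score'],2)) for d in finder.recognise(l,p)[:3]])
E
```

```text
9.85 [ 0.4382 -0.0293  0.1996] [[-0.055, 0.998, 0.012], [0.998, 0.055, 0.002], [0.001, 0.012, -1.0]] [ 0.87 -0.02  0.14] 0.0427
holder_grip [([306.0, 230.0], 0.68), ([328.0, 204.0], 0.56)]
holder_stand [([326.0, 204.0], 0.71)]
```

View pics/w5.png

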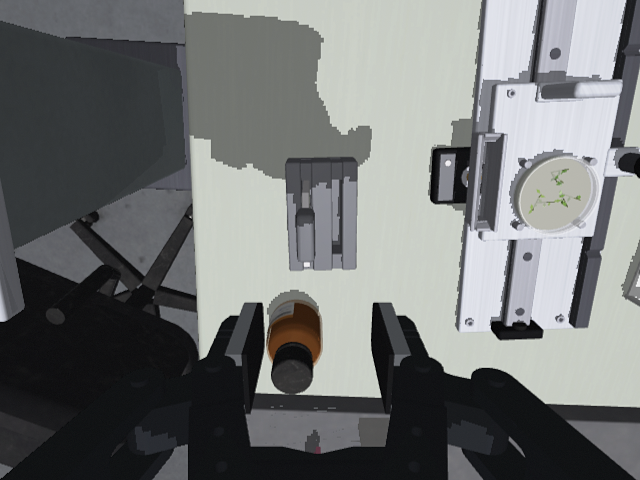

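```bash
python3 - <<'E'
from h import *
p=load('w5'); crop(p,'w5c',270,140,370,280,5)
uu,vv=np.meshgrid(np.arange(280,335),np.arange(150,285)); P=w(p,uu.ravel(),vv.ravel())
m=(P[:,2]>.082)&(P[:,2]<.095); Q=P[m]
print(m.sum(),Q.mean(0),Q.min(0),Q.max(0)); 
r=cv2.minAreaRect(Q[:,:2].astype(np.float32)*1000);print(r)
m=(P[:,2]>.028)&(P[:,2]<.038)
r=cv2.minAreaRect(P[m][:,:2].astype(np.float32)*1000);print('stand(z32)',r)
uu,vv=np.meshgrid(np.arange(280,370),np.arange(150,285)); P=w(p,uu.ravel(),vv.ravel());m=(P[:,2]>.028)&(P[:,2]<.036)
r=cv2.minAreaRect(P[m][:,:2].astype(np.float32)*1000);print('stand(z32)',r)
E
```

```text
846 [ 0.43204898 -0.03134714  0.08655923] [ 0.42519301 -0.04907667  0.08236721] [ 0.43865491 -0.01546221  0.08904569]
((432.0343017578125, -32.252464294433594), (11.962013244628906, 33.41472244262695), 3.7800850868225098)
stand(z32) ((435.2392578125, -33.21122741699219), (38.09755325317383, 90.08709716796875), 3.9604740142822266)
stand(z32) ((444.3958740234375, -32.54027557373047), (56.11066818237305, 90.1972427368164), 4.233637809753418)
```

View pics/w5c.png

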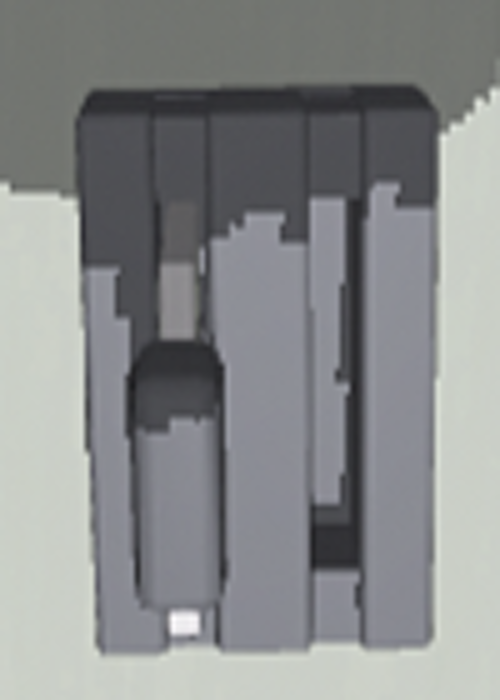

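move_arm(motion=[[-0.003, -0.008, 0.04, -0.015, 0.5], [-0.003, -0.008, 0.08, -0.015, 0.5], [-0.003, -0.008, 0.115, -0.015, 0.5], [-0.003, -0.008, 0.135, -0.015, 0.5], [-0.003, -0.008, 0.141, -0.015, 0.5], [-0.003, -0.008, 0.141, -0.015, 0.5], [-0.003, -0.008, 0.141, -0.015, 0.5], [-0.003, -0.008, 0.141, -0.015, 0.5]])

```text
time_s: 11.0
position: [0.433, -0.0322, 0.0595]
tool_rot: [[-0.07, 0.997, 0.014], [0.998, 0.07, 0.003], [0.002, 0.014, -1.0]]
force: [1.0, -0.6, -0.3]
grip_width: 0.0425
```

move_arm(motion=[[-0.0, -0.001, 0.001, 0, 0], [0, -0.001, 0.001, 0, 0], [0, -0.001, 0.001, 0, 0], [0, -0.001, 0.001, 0, 0], [0, -0.001, 0.001, 0, 0], [0, -0.001, 0.001, 0, 0]], grip_force=60)

```text
time_s: 11.75
position: [0.4318, -0.0323, 0.0588]
tool_rot: [[-0.069, 0.997, 0.014], [0.998, 0.069, 0.003], [0.002, 0.014, -1.0]]
force: [-1.6, 0.6, 6.5]
grip_width: 0.0109
```

move_arm(motion=[[0, 0, -0.01, 0, 0], [0, 0, -0.03, 0, 0], [0, 0, -0.06, 0, 0], [0, 0, -0.085, 0, 0], [0, 0.01, -0.085, 0, 0], [0.005, 0.04, -0.085, 0, 0], [0.01, 0.07, -0.085, -0.02, 0], [0.02, 0.1, -0.085, -0.02, 0], [0.029, 0.125, -0.085, -0.02, 0], [0.029, 0.137, -0.085, -0.02, 0], [0.029, 0.137, -0.085, -0.02, 0], [0.029, 0.137, -0.085, -0.02, 0]])

```text
time_s: 13.25
position: [0.5642, 0.005, 0.1453]
tool_rot: [[-0.088, 0.996, 0.012], [0.996, 0.088, 0.003], [0.002, 0.012, -1.0]]
force: [0.0, -0.3, -0.7]
grip_width: 0.011
```

```bash
python3 - <<'E'
from h import *
from cell import cams
p=wshot('w6')
q=cams.read_camera('scene'); np.savez('s6.npz',**q); crop(q,'s6c',275,160,435,300,5)
q=cams.read_camera('top'); np.savez('t6.npz',**q); crop(q,'t6c',255,155,415,285,5)
E
```

```text
13.25 [0.5642 0.005  0.1453] [[-0.088, 0.996, 0.012], [0.996, 0.088, 0.003], [0.002, 0.012, -1.0]] [ 0.02 -0.25 -0.69] 0.011
```

View pics/w6.png

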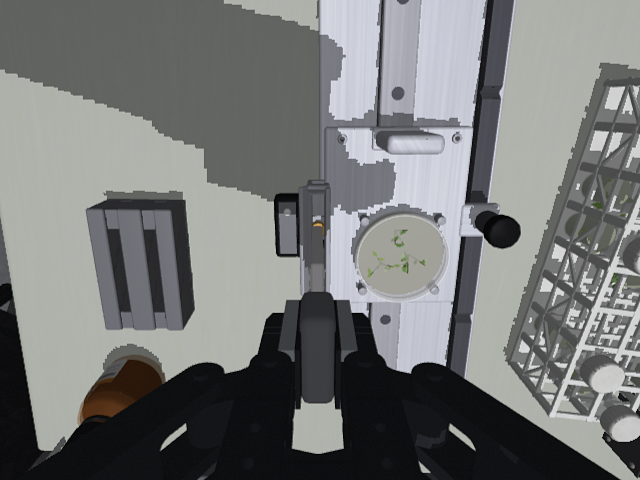

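View pics/s6c.png

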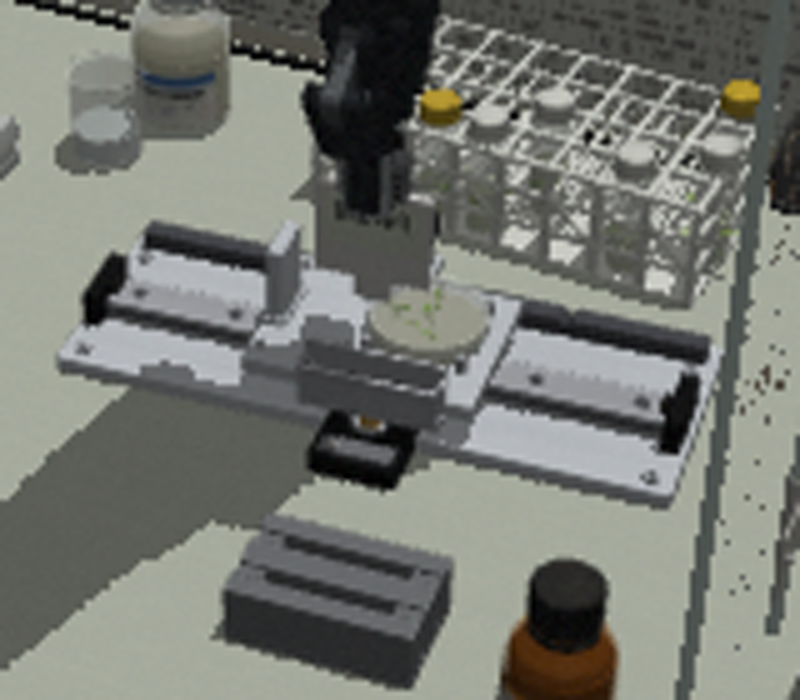

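```bash
python3 - <<'E'
from h import *
p=load('w6'); crop(p,'w6c',280,170,360,310,5.7)
E
```

```text
(no output)
```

View pics/w6c.png

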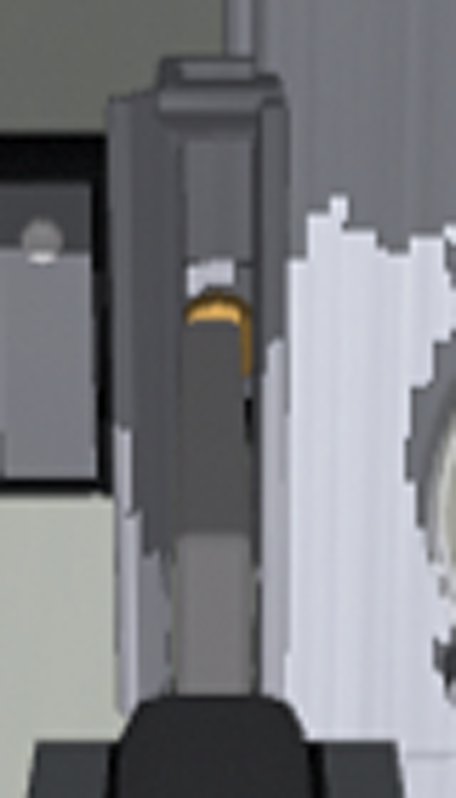

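```bash
python3 - <<'E'
from h import *
p=load('w6'); o=lambda x,y:(280+x/5.7-.4,170+y/5.7-.4)
R=np.array([[.996,.088],[-.088,.996]])
for n,x,y,z in [('floorL',185,230,.026),('floorR',250,230,.026),('cTop',217,290,.0205),('backIn',262,200,.054),('lipIn',184,130,.042),('plateBotL',187,330,None),('plateBotR',245,330,None),('plateMid',217,328,None),('plateMid2',215,400,None),('plateUp',215,600,None),('L2',176,600,None),('R2',246,600,None)]:
    d=w(p,*o(x,y)); P=atz(p,*o(x,y),z if z else (d[2] if n=='plateMid' else .112)); print(n,P.round(4),(R@P[:2]).round(4), d.round(4),(R@d[:2]).round(4))
T=np.array([.5642,.005]);print(R@T)
E
```

```text
floorL [0.5611 0.0207 0.026 ] [ 0.5607 -0.0287] [0.5611 0.0206 0.0256] [ 0.5607 -0.0288]
floorR [0.5687 0.0214 0.026 ] [ 0.5683 -0.0287] [0.5687 0.0215 0.0266] [ 0.5683 -0.0286]
cTop [0.5657 0.0123 0.0205] [ 0.5645 -0.0375] [0.5659 0.0105 0.0138] [ 0.5646 -0.0394]
backIn [0.5683 0.0316 0.054 ] [ 0.5688 -0.0185] [0.5683 0.0313 0.0528] [ 0.5688 -0.0188]
lipIn [0.5597 0.0358 0.042 ] [ 0.5606 -0.0136] [0.5597 0.0361 0.0434] [ 0.5606 -0.0133]
plateBotL [0.5603 0.034  0.112 ] [ 0.561  -0.0154] [0.5604 0.0318 0.1047] [ 0.561  -0.0176]
plateBotR [0.5649 0.0344 0.112 ] [ 0.5656 -0.0154] [0.5696 0.0073 0.0195] [ 0.568  -0.0429]
plateMid [0.5629 0.0325 0.1056] [ 0.5635 -0.0172] [0.5629 0.0325 0.1056] [ 0.5635 -0.0172]
plateMid2 [0.563  0.0283 0.112 ] [ 0.5633 -0.0213] [0.5625 0.0328 0.1257] [ 0.5631 -0.0168]
plateUp [0.5646 0.0109 0.112 ] [ 0.5633 -0.0388] [0.5626 0.0284 0.1529] [ 0.5628 -0.0212]
L2 [0.5613 0.0107 0.112 ] [ 0.56   -0.0388] [0.5602 0.026  0.1478] [ 0.5603 -0.0234]
R2 [0.5671 0.0111 0.112 ] [ 0.5658 -0.0388] [0.5646 0.0282 0.1521] [ 0.5648 -0.0216]
[ 0.5623832 -0.0446696]
```

move_arm(motion=[[0.001, 0.001, 0.01, 0, 0], [0.001, 0.001, 0.025, 0, 0], [0.001, 0.001, 0.035, 0, 0], [0.001, 0.001, 0.035, 0, 0], [0.001, 0.001, 0.035, 0, 0]])

```text
time_s: 14.02
position: [0.5661, 0.0066, 0.1108]
tool_rot: [[-0.088, 0.996, 0.013], [0.996, 0.088, 0.003], [0.002, 0.014, -1.0]]
force: [0.3, -0.7, 0.2]
grip_width: 0.0111
```

```bash
python3 - <<'E'
from h import *
p=wshot('w7'); crop(p,'w7c',270,120,370,300,4)
R=np.array([[.996,.088],[-.088,.996]])
from cell import robot
print(R@np.array(robot.state()['position'][:2]))
E
```

```text
14.03 [0.5661 0.0066 0.1108] [[-0.088, 0.996, 0.013], [0.996, 0.088, 0.003], [0.002, 0.014, -1.0]] [ 0.28 -0.7   0.25] 0.0111
[ 0.56461098 -0.04328104]
```

View pics/w7c.png

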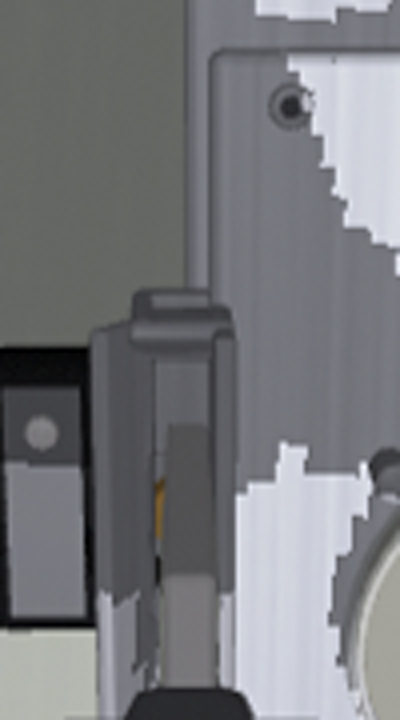

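move_arm(motion=[[0, -0.0015, 0, 0, 0], [0, -0.0015, 0.003, 0, 0], [0, -0.0016, 0.008, 0, 0], [0, -0.0017, 0.013, 0, 0], [0, -0.0018, 0.015, 0, 0], [0, -0.0018, 0.015, 0, 0]])

```text
time_s: 14.82
position: [0.5645, 0.0064, 0.0957]
tool_rot: [[-0.088, 0.996, 0.013], [0.996, 0.088, 0.003], [0.002, 0.014, -1.0]]
force: [-0.7, -0.4, -0.5]
grip_width: 0.0109
```

```bash
python3 - <<'E'
from h import *
p=wshot('w8'); crop(p,'w8c',270,120,370,300,4)
R=np.array([[.996,.088],[-.088,.996]])
from cell import robot
print(R@np.array(robot.state()['position'][:2]))
E
```

```text
14.82 [0.5645 0.0064 0.0957] [[-0.088, 0.996, 0.013], [0.996, 0.088, 0.003], [0.002, 0.014, -1.0]] [-0.67 -0.4  -0.46] 0.0109
[ 0.56299384 -0.04328464]
```

View pics/w8c.png

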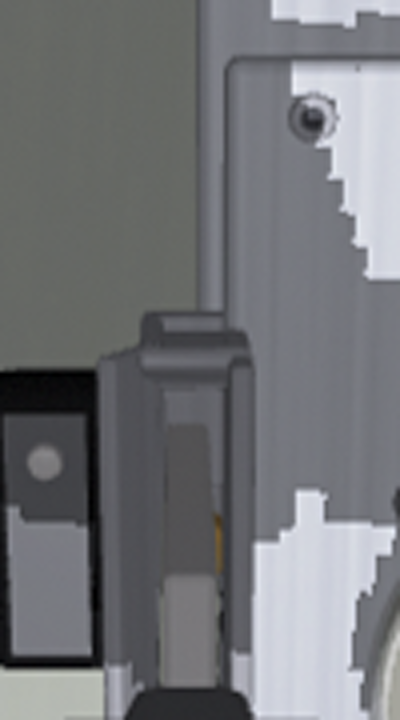

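move_arm(motion=[[0, 0.0003, 0.004, 0, 0], [0, 0.0003, 0.009, 0, 0], [0, 0.0003, 0.013, 0, 0], [0, 0.0003, 0.017, 0, 0], [0, 0.0002, 0.02, 0, 0], [0, 0.0002, 0.02, 0, 0]])

```text
time_s: 15.62
position: [0.5649, 0.0065, 0.0756]
tool_rot: [[-0.088, 0.996, 0.013], [0.996, 0.088, 0.003], [0.002, 0.013, -1.0]]
force: [0.7, 0.6, -0.3]
grip_width: 0.0113
```

move_arm(motion=[[0, 0, 0.002, 0, 0], [0, 0, 0.004, 0, 0], [0, 0, 0.006, 0, 0], [0, 0, 0.008, 0, 0], [0, 0, 0.01, 0, 0], [0, 0, 0.01, 0, 0], [0, 0, 0.01, 0, 0]], grip_force=80)

```text
time_s: 16.5
position: [0.5656, 0.0065, 0.0678]
tool_rot: [[-0.088, 0.996, 0.014], [0.996, 0.088, 0.005], [0.003, 0.014, -1.0]]
force: [-4.5, 0.7, 17.2]
grip_width: 0.0107
```

```bash
python3 - <<'E'
from h import *
from cell import cams,robot
p=wshot('w9'); crop(p,'w9c',270,120,390,300,4)
q=cams.read_camera('scene'); np.savez('s9.npz',**q); crop(q,'s9c',305,180,425,280,6.5)
s=robot.state();print(np.round(s['position'],4),np.round(s['force'],1))
o=load('w9')
uu,vv=np.meshgrid(np.arange(290,350),np.arange(250,330)); P=w(o,uu.ravel(),vv.ravel())
m=(P[:,2]>.085)&(P[:,2]<.105)&(P[:,1]>-.02)&(abs(P[:,0]-.565)<.012); print('grip top',m.sum(),np.percentile(P[m][:,2],[50,90,98]),P[m].mean(0))
E
```

```text
16.5 [0.5656 0.0065 0.0678] [[-0.088, 0.996, 0.014], [0.996, 0.088, 0.005], [0.003, 0.014, -1.0]] [-4.46  0.7  17.24] 0.0107
[0.5656 0.0065 0.0678] [-4.9  0.6 18.1]
grip top 1125 [0.09164862 0.09571909 0.09649664] [0.56504732 0.02089479 0.09143098]
```

View pics/w9c.png

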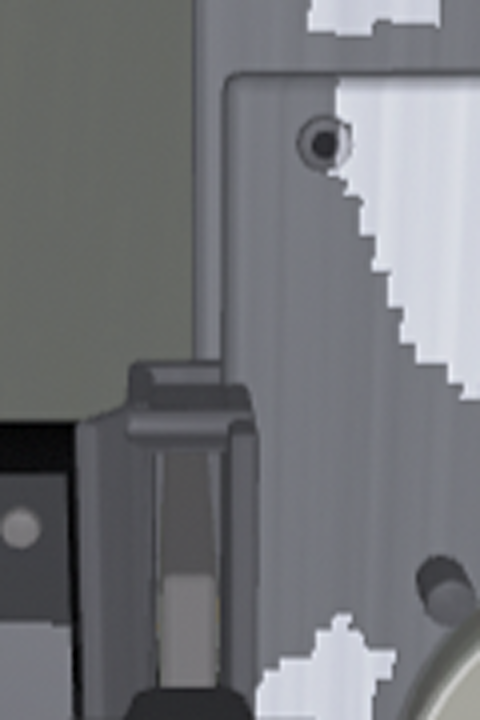

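View pics/s9c.png

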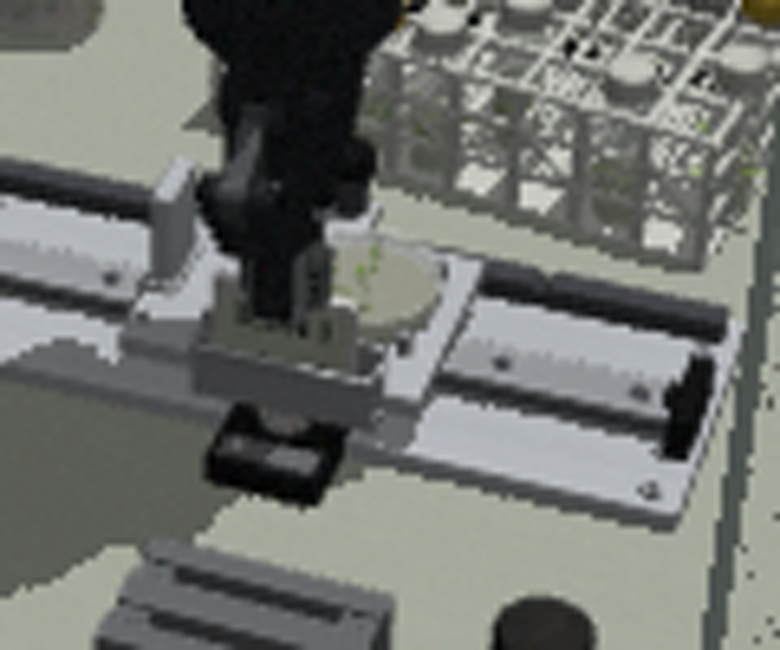

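move_arm(motion=[[0, 0, 0.002, 0, 0], [0, 0, 0.003, 0, 0], [0, 0, 0.003, 0, 0], [0, 0, 0.003, 0, 0], [0, 0, 0.003, 0, 0], [0, 0, 0.003, 0, 0]])

```text
time_s: 17.35
position: [0.5658, 0.0065, 0.0677]
tool_rot: [[-0.088, 0.996, 0.013], [0.996, 0.088, 0.007], [0.005, 0.014, -1.0]]
force: [-8.4, 0.2, 23.9]
grip_width: 0.0105
```

```bash
python3 - <<'E'
from h import *
from cell import robot
p=wshot('w10')
R=np.array([[.996,.088],[-.088,.996]])
P=atz(load('w9'),270+300/4-.4,120+73/4-.4,.034); print('carrier trailing edge slide-y',(R@P[:2]).round(4),'expect ~.025')
s=robot.state(); print(s['time_s'],np.round(s['position'],4),np.round(s['force'],1),s['grip_width'])
from cell import job
print(job.close_job())
E
```

```text
17.35 [0.5658 0.0065 0.0677] [[-0.088, 0.996, 0.013], [0.996, 0.088, 0.007], [0.005, 0.014, -1.0]] [-8.39  0.21 23.88] 0.0105
carrier trailing edge slide-y [0.5765 0.0255] expect ~.025
17.4 [0.5658 0.0065 0.0678] [-7.8  1.3 24.1] 0.010496895632246582
the job is handed in; nothing more can be done
None
```

I pushed the carrier about 65 mm into the middle station and let go of the tab. I then pulled the grey holder out of its stand, seated it behind the lip, and handed the job in at 17.4 s while still pressing it down. The hand-in gave no verdict.

**Last checks:**
- **Carrier:** before I released the tab, the pocket window and the contact lined up to about 0.2 mm. After seating the holder, the carrier's trailing edge was about 0.5 mm from where I expected it.
- **Holder height:** the top of the grip was at about 96.5 mm, against 97 mm expected when fully home. Pressing 3 mm further moved it only 0.1 mm, so it is on a hard stop. The vertical force was then about 24 N.
- **Holder tilt and grip:** the tool, and the holder with it, leaned about 0.8°. The grip was set to 80 N, with the fingers holding at 10.5 mm.

**What did not go cleanly:**
- The first pinch on the tab sat about 10 mm too high, so I reopened, went lower and gripped again before pushing.
- A sideways force of about 8 N across the slot remained at the end, so the holder is probably resting lightly against one side of the pocket.

I steered clear of the bottle, timer and dish and saw no contact with them, though I did not measure their positions again at the end.

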